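# Offer up a guard flap to its hinge and hold it for the pin

## Task

Lift the white guard flap out of its slotted stand and offer it up to the hinge on the wooden jamb block: standing upright, with its single knuckle between the two fixed knuckles and all three holes in one straight line, so that a colleague could push the hinge pin through. Finish while holding it there, still, carried by the gripper alone and not resting on or pressing against the hinge; do not let go. Leave the pin and the other things on the bench where they are.

Things in the scene. Friction and masses are not known exactly. Their poses are not given: they have to be found in the camera images.
- flap_grip (a point): Centre of the guard flap's panel: white upright plate 12 mm thick (its x), 90 mm wide (y), 70 mm tall (z), orange stripes near its side edges, steel strap along the lower edge; 0.12 kg. May be gripped across the thickness. At the start it stands upright in the stand, free to lift straight up, this point 80 mm above the bench. Either face may point to the jamb block.
- flap_knuckle (a point): Centre of the hole in the flap's single steel knuckle, on its centre line 51 mm below the panel's centre, 16 mm below the panel's lower edge. The knuckle is 24 mm long along y, outside diameter 22 mm, hole 13 mm; y is the hole's axis, z points up to the panel. At the start it hangs between the cheeks of the stand.
- hinge_line (a point): Point on the pin axis of the fixed hinge midway between its two steel knuckles, 53 mm above the bench; y is the pin axis, z up, x towards the wooden block. Knuckles: outside diameter 22 mm, hole 13, each from 15 to 43 mm either side of this point: a 30 mm gap, open above, below and on the -x side. With the holes in line the flap's panel is 5 mm above the fixed knuckles; lower, it lands on them.
- jamb: The wooden jamb block with the hinge, fixed to the bench. Origin on the bench 30 mm to the +x side of the pin axis, same axes as the pin-axis point. The wood is 55 mm in x, 112 in y, its top 60 mm above the bench (steel leaf on it to 64 mm), its front face 20 mm from the pin axis; aluminium foot 85 x 150 x 8 mm.
- stand_mid (a point): Middle of the slotted stand, fixed to the bench, 45 mm above it, level with the slot bottoms that carry the flap's lower edge; y runs along the slots. Black foot 70 x 125 mm (x, y); two grey cheeks 50 mm in x, from 33 to 55 mm either side in y, tops 66 mm above the bench, slots 15 mm wide, 21 mm deep; open between the cheeks.
- hinge_pin: The brass hinge pin lying on the bench, 8 mm thick, about 100 mm long along its x, with a 12 mm square head and black rubber collar. Leave it alone. Origin on its underside.
- screwdriver: Screwdriver with red handle, 175 mm long (its y), lying on the bench to the right of the machine. Leave it alone.
- marker: Black and white marker pen, 131 mm long (its y), lying on the bench. Leave it alone.
- mini_beaker: Small clear beaker, 42 mm across, 46 mm tall, standing on the bench. Leave it alone.
Mind the look-alikes: they are no part of the job. Leave any red look-alike of the part that bears flap_grip alone. What is shaped like the part that bears stand_mid but green is not meant.

How it is judged:
By the outcome, as a careful person would: the job done as asked, in the order asked, and still so for the second after the job is handed in, while the arm keeps its last pose, push and grip.
It also fails if it takes over 42 s, if anything falls off the work surface, if the arm or the gripper's body presses on something with over 40 N, if the wrist force passes 120 N, or if a joint passes its speed limit or range.

## Robot

A 6-joint arm with a two-finger parallel gripper is mounted at the origin on a cart in front of the work surface, level with it; the furniture and walls round the work are solid. World frame = base frame: x ahead of the robot, y to its left, z up, the work surface at z = 0. Lengths are in mm, angles in degrees, forces in N, time in s.
With the tool pointing down it reaches from about 350 to 975 mm from the base axis. Payload 7.1 kg.
Tool frame: the origin (TCP) lies where the fingers leave the gripper's body, on its centre line; the fingertips stand 80 mm ahead of it and the grasp point (between the pads) lies 61 mm ahead of it; z points along the fingers, y is the direction in which the jaws open and shut (so a half turn about z gives the same grasp; the last joint's range is limited). The gripper opens to 88 mm and grips with 3 to 60 N. Pads are 20 mm wide; open, the fingers measure 115 mm over their backs; the gripper's body (75 mm by 178 mm) begins 61 mm behind the grasp point.
Start: joints at [69.385, 24.242, 93.386, -0, 62.372, -1.089], TCP at [208.869, 589.049, 302.675] pointing down, gripper open.
Joint ranges: [-172.04, 172.04], [-51.8, 120.97], [4.93, 147.93], [-75.15, 255.16], [6.16, 154.13], [-145.62, 145.62]. Speed limits (degrees/s): [136.94, 136.94, 172.46, 180, 180, 180].

## Interface

Orientations are given as a 3x3 rotation matrix whose columns are the frame's x, y, z axes.
In Python, from rig import bot gives the robot as it stands. The module is installed in compiled form; this text tells all that it offers.
- The arm moves only by the tool play_rows, never from a script. Its argument "moves" is a list that holds one entry, the list of rows, each a list of 7 numbers: the finger opening in mm, from 0 to 87.8, then the shift along the tool's x, y, z in mm, then the turn, a rotation vector about the tool's x, y, z in rad. In form: [[[jaw, dx, dy, dz, wx, wy, wz], ...]]. A call has 1 to 20 rows; each row is the pose to reach, as a shift and turn from the pose commanded when the call began, along the tool's axes at that moment; what a row does not reach only later rows make up. A row lasts 1/10 s, in which the tool goes at most 50 mm and 8.59 degrees, less where a joint would pass 70% of its speed; a pose out of reach is approached as far as the arm can. A call with a gripper value outside its range is refused whole. The fingers move at their own pace and stop on an object; "squeeze" is the grip in N (left out, the last holds). Time passes only in rows, so rows that repeat a pose let the fingers close. It gives the time, the measured TCP pose, the force and the opening at its end, in the units of the state.
- bot.observe(): the state, without advancing time (a new reading comes with each control period).
- bot.camera(name): name is "scene" or "top"; returns a dict with "pixels" (480x640x3 uint8, red, green, blue), "mtx" (3x3 intrinsics, pixels), "R" (3x3) and "t" (3): a world point X has camera coordinates R X + t. Camera axes: x right, y down, z forward; pixel columns grow to the right and rows downward; lengths in mm; the calibration is good to about 2 mm. A picture is of the moment at which its call begins. There is no depth.
- bot.sign_off(): hands the job in, once; it reports no verdict.
The state is a dict: "time": time; "joint_positions": joint angles; "qvel": joint speeds; "joint_efforts": joint torques, N m; "tcp_pos": TCP position; "tcp_rot": TCP orientation; "wrist_force": force on the tool from outside, world axes, zero at the start; "ft_torque": the same for the moment, N m; "opening": finger opening in mm.
Only numpy, scipy, OpenCV 4.12 (cv2) and the standard library are available. Lean on these libraries where they do the work, as an engineer would, in place of code of your own. Each camera call takes 0.05 s, during which the arm holds its last target. There are 200 camera calls.

## Working session

There is one attempt and no reset: what is moved stays moved. The work goes in short steps, Python scripts to look and compute and a tool call to move; the robot and the scene stay as the last step left them, time stands still between calls to the robot, and variables do not carry over. Pictures are saved under pics/ and viewed, about 8 in all and at most 12, crops included, and the job is handed in when it is done.

Besides the shell and the picture viewer there is one more tool, called after ">>>" as name(argument=value, ...), one argument or row to a line, values as JSON. play_rows: Moves the arm, as the interface text tells. Its arguments: {"type":"object","properties":{"moves":{"type":"array"},"squeeze":{"type":"number"}},"required":["moves"]}

```bash
mkdir -p pics; cat > h.py <<'E'
import numpy as np, cv2
from rig import bot
def snap(n,tag):
    c=bot.camera(n); c={k:np.array(v) for k,v in c.items()}
    cv2.imwrite(f'pics/{tag}.png',c['pixels'][:,:,::-1]); np.savez(f'pics/{tag}.npz',**c); return c
def load(tag): return dict(np.load(f'pics/{tag}.npz'))
def ray(c,p):
    R,t=c['R'],c['t']; d=R.T@np.linalg.inv(c['mtx'])@np.array([p[0],p[1],1.]); return -R.T@t,d/np.linalg.norm(d)
def onz(c,p,z):
    o,d=ray(c,p); return o+d*(z-o[2])/d[2]
def proj(c,X):
    q=c['mtx']@(c['R']@np.asarray(X,float)+c['t'].ravel()); return q[:2]/q[2]
def tri(c1,p1,c2,p2):
    o1,d1=ray(c1,p1);o2,d2=ray(c2,p2)
    s=np.linalg.lstsq(np.c_[d1,-d2],o2-o1,rcond=None)[0]
    a,b=o1+d1*s[0],o2+d2*s[1]; return (a+b)/2,np.linalg.norm(a-b)
E
python3 - <<'E'
from h import *
for n in('scene','top'):
    c=snap(n,n+'0'); print(n,c['mtx'].tolist(),(-c['R'].T@c['t']).round(), c['R'].round(2).tolist())
s=bot.observe(); print(s['time'],s['tcp_pos'],np.round(s['tcp_rot'],3).tolist(),s['opening'])
E
```

```text
scene [[509.1706845686792, 0.0, 318.21966956678085], [0.0, 509.1706845686792, 239.02852616764326], [0.0, 0.0, 1.0]] [ 124. 1044.  926.] [[-0.9, -0.43, -0.02], [-0.27, 0.6, -0.76], [0.33, -0.68, -0.66]]
top [[558.0023431184383, 0.0, 313.7388670526192], [0.0, 558.0023431184383, 236.45303885648065], [0.0, 0.0, 1.0]] [-125.  162. 1690.] [[-0.02, -1.0, -0.0], [-0.91, 0.02, -0.4], [0.4, -0.01, -0.91]]
0.1 [208.73619366 588.69765695 301.96144627] [[-0.942, 0.334, -0.0], [0.334, 0.942, -0.001], [0.0, -0.001, -1.0]] 87.80278710446021
```

View pics/scene0.png

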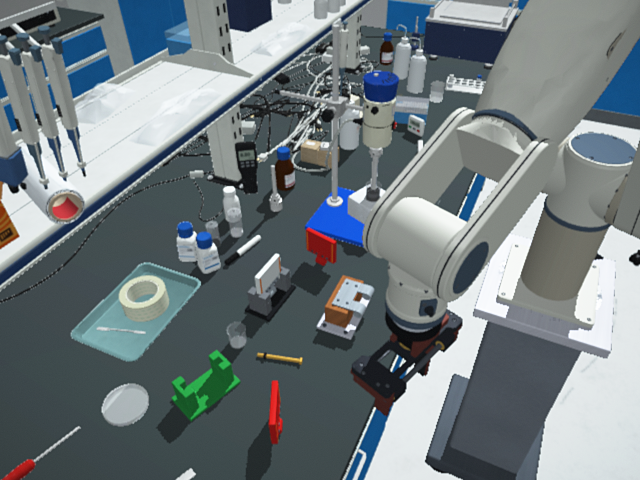

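View pics/top0.png

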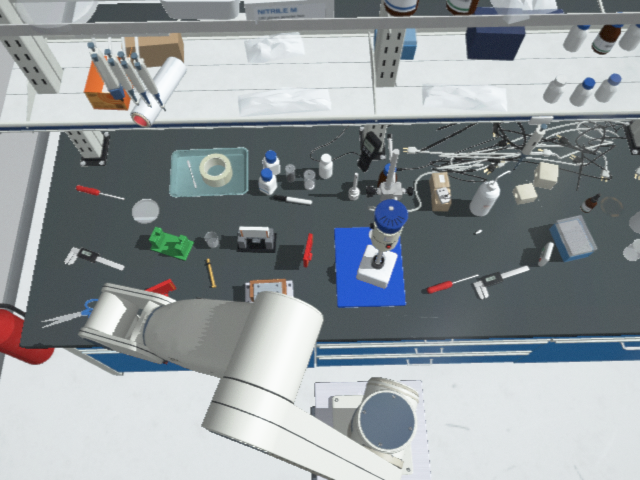

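The scene view shows the flap in its grey stand at about (268,285) and the jamb at (345,305). Red flaps are at (320,245) and (275,410), and the green stand at (205,385). In the top view the stand is at (256,238) and the jamb at (270,290), partly under the arm.

```bash
python3 - <<'E'
import cv2
a=cv2.imread('pics/scene0.png')[240:350,235:385]; b=cv2.imread('pics/top0.png')[215:310,225:310]
a=cv2.resize(a,None,fx=5,fy=5,interpolation=cv2.INTER_CUBIC)
b=cv2.resize(b,None,fx=6,fy=6,interpolation=cv2.INTER_CUBIC)
cv2.imwrite('pics/a.png',a);cv2.imwrite('pics/b.png',b);print(a.shape,b.shape)
E
```

```text
(550, 750, 3) (570, 510, 3)
```

View pics/a.png

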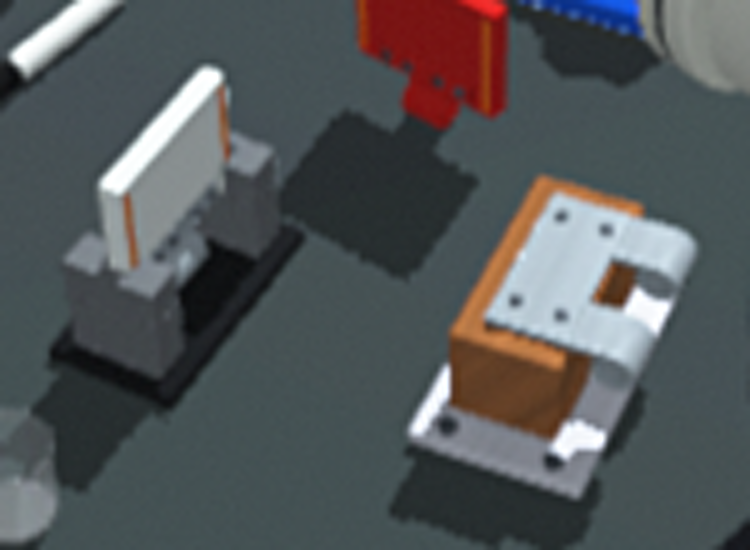

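View pics/b.png

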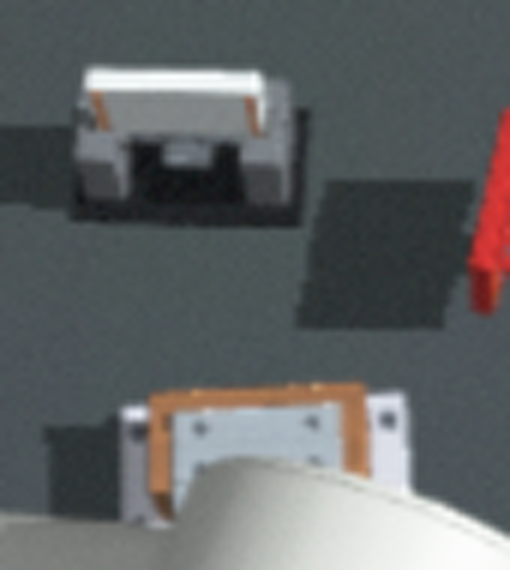

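The crops show the flap top, with its orange stripes and knuckle between the cheeks. They also show the wood-topped jamb, whose leaf ends in two knuckles facing the robot. In the top view the arm hides those knuckles. I'll measure the flap and stand with colour masks, and the jamb from its corners.

```bash
python3 - <<'E'
from h import *
S,T=load('scene0'),load('top0')
def rect(c,box,lo,z,tag):
    x0,y0,x1,y1=box; im=cv2.resize(c['pixels'][y0:y1,x0:x1],None,fx=8,fy=8,interpolation=cv2.INTER_CUBIC)
    m=(im.min(2)>lo).astype(np.uint8)
    k=max(cv2.findContours(m,0,2)[0],key=cv2.contourArea)
    P=(k[:,0]+.5)/8-.5+[x0,y0]
    W=np.array([onz(c,p,z)[:2] for p in P]).astype(np.float32)
    r=cv2.minAreaRect(W); b=cv2.boxPoints(r); print(tag,lo,np.round(r[0],1),np.round(r[1],1),round(r[2],2),b.round(1).tolist())
for lo in(190,205,220):
    rect(S,(250,250,285,300),lo,115,'S flaptop'); rect(T,(235,222,275,245),lo,115,'T flaptop')
def a(u,v): return ((u+.5)/5-.5+235,(v+.5)/5-.5+240)
def b(u,v): return ((u+.5)/6-.5+225,(v+.5)/6-.5+215)
pr=lambda n,w: print(n,w.round(1))
# stand cheek/foot corners in scene
for n,p,z in[('wood far R',a(540,178),60),('wood far L',a(450,332),60),('wood near L',a(567,366),60),('leaf nearL-ish',a(485,322),64),('leaf farR',a(555,192),64),
 ('foot L far',a(411,435),8),('foot L near',a(580,494),8),
 ('cheek L outer far',a(65,258),66),('cheek L outer near',a(153,293),66),('cheek R outer far',a(237,133),66),('cheek R outer near',a(274,153),66)]: pr('S '+n,onz(S,p,z))
for n,p,z in[('wood far R',b(366,384),60),('wood far L',b(150,396),60),('leaf far L',b(174,412),64),('leaf far R',b(343,404),64),('foot far L',b(122,408),8),('foot far R',b(406,394),8),
 ('standfoot nearL',b(72,219),8),('standfoot nearR',b(302,225),8)]: pr('T '+n,onz(T,p,z))
E
```

```text
S flaptop 190 [605.1 338.3] [90.4 12.7] 86.9 [[596.2999877929688, 293.6000061035156], [609.0, 292.8999938964844], [613.9000244140625, 383.1000061035156], [601.2000122070312, 383.79998779296875]]
T flaptop 190 [602.9 338.9] [90.9 12. ] 86.6 [[594.2000122070312, 293.8999938964844], [606.2000122070312, 293.20001220703125], [611.5999755859375, 384.0], [599.5999755859375, 384.70001220703125]]
S flaptop 205 [605.2 338.2] [89.4 12.1] 86.87 [[596.7000122070312, 293.8999938964844], [608.7000122070312, 293.29998779296875], [613.5999755859375, 382.5], [601.5999755859375, 383.20001220703125]]
T flaptop 205 [603.  339.1] [89.6 10.6] 87.13 [[595.5, 294.6000061035156], [606.0999755859375, 294.0], [610.5, 383.5], [600.0, 384.1000061035156]]
S flaptop 220 [605.2 338.1] [88.4 11.2] 86.83 [[597.2000122070312, 294.29998779296875], [608.2999877929688, 293.70001220703125], [613.2000122070312, 381.8999938964844], [602.0, 382.5]]
T flaptop 220 [602.9 338.7] [87.9  9. ] 87.29 [[596.4000244140625, 295.0], [605.2999877929688, 294.6000061035156], [609.5, 382.3999938964844], [600.5, 382.79998779296875]]
S wood far R [455.9 244.6  60. ]
S wood far L [453.9 351.2  60. ]
S wood near L [398.2 347.6  60. ]
S leaf nearL-ish [440.5 342.4  64. ]
S leaf farR [444.2 253.9  64. ]
S foot L far [463.5 373.8   8. ]
S foot L near [380.1 372.5   8. ]
S cheek L outer far [632.3 389.3  66. ]
S cheek L outer near [584.3 391.2  66. ]
S cheek R outer far [599.7 283.1  66. ]
S cheek R outer near [576.8 287.9  66. ]
T wood far R [454.2 242.6  60. ]
T wood far L [450.2 353.7  60. ]
T leaf far L [439.8 340.7  64. ]
T leaf far R [442.2 254.2  64. ]
T foot far L [462.2 374.4   8. ]
T foot far R [466.6 223.9   8. ]
T standfoot nearL [571.1 404.7   8. ]
T standfoot nearR [564.8 279.8   8. ]
```

Flap: centre (604, 338.6), yaw about -3.1°. The measured size of 90x12 matches the drawing. Jamb: yaw about +1.7°, hinge point near (378, 296), to be refined once the arm is out of the top view. Next I move above the flap.

```bash
cat >> h.py <<'E'
from scipy.spatial.transform import Rotation as Ro
def plan(pos,head):
    """shift/turn in tool axes from the present pose to TCP pos, tool down, jaw (tool y) heading in deg"""
    s=bot.observe(); p,R=np.array(s['tcp_pos']),np.array(s['tcp_rot'])
    h=np.radians(head); y=np.array([np.cos(h),np.sin(h),0]); z=np.array([0,0,-1.]); G=np.c_[np.cross(y,z),y,z]
    print('t',s['time'],'d',(R.T@(np.array(pos)-p)).round(1),'w',Ro.from_matrix(R.T@G).as_rotvec().round(4),'F',np.round(s['wrist_force'],1),'open',round(s['opening'],1),'p',p.round(1),'joints',np.round(s['joint_positions'],1))
E
python3 -c "
from h import *
plan([604,338.6,240],-3.1)"
```

```text
t 0.1 d [-456.1 -103.5   62.1] w [-1.2000e-03  9.0000e-04  1.2841e+00] F [-0.  -0.4 -0.5] open 87.8 p [208.7 588.7 302. ] joints [69.4 24.3 93.4 -0.  62.4 -1.1]
```

>>> play_rows(
  moves=[
    [[87.8,-30,-7,4,0,0,0.08],[87.8,-65,-15,9,0,0,0.18],[87.8,-100,-23,14,0,0,0.28],[87.8,-137,-31,19,0,0,0.385],[87.8,-175,-40,24,0,0,0.49],[87.8,-213,-48,29,0,0,0.6],[87.8,-251,-57,34,0,0,0.71],[87.8,-290,-66,40,0,0,0.82],[87.8,-328,-74,45,0,0,0.93],[87.8,-366,-83,50,0,0,1.04],[87.8,-400,-91,55,0,0,1.13],[87.8,-430,-98,59,0,0,1.21],[87.8,-450,-102,61.5,0,0,1.26],[87.8,-456,-103.5,62,0,0,1.284],[87.8,-456,-103.5,62,0,0,1.284],[87.8,-456,-103.5,62,0,0,1.284],[87.8,-456,-103.5,62,0,0,1.284]],
  ],
)

```text
time: 1.8
tcp_pos: [603.0, 340.1, 240.9]
tcp_rot: [[0.052, 0.999, -0.0], [0.999, -0.052, 0.0], [0.0, -0.0, -1.0]]
wrist_force: [0.5, 1.1, -0.0]
opening: 87.8
```

```bash
python3 - <<'E'
from h import *
plan([604,338.6,141],-3.1)
T=snap('top','top1'); S=snap('scene','scene1')
b=cv2.resize(T['pixels'][225:325,220:320,::-1],None,fx=6,fy=6,interpolation=cv2.INTER_CUBIC);cv2.imwrite('pics/b1.png',b)
E
```

```text
t 1.8 d [-1.4  1.1 99.9] w [-0.0002 -0.0001  0.0023] F [ 0.5  1.1 -0. ] open 87.8 p [603.  340.1 240.9] joints [28.4 33.6 86.5  0.  59.8 31.4]
```

View pics/b1.png

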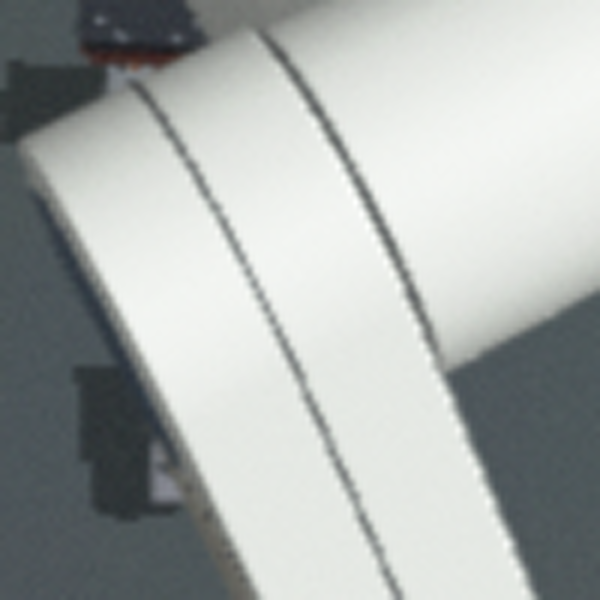

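The top view is blocked by the arm (jamb hidden), so the scene camera will guide the fit. Descending onto the flap.

>>> play_rows(
  moves=[
    [[87.8,-0.5,0.5,12,0,0,0],[87.8,-1,1,32,0,0,0.002],[87.8,-1.4,1.1,52,0,0,0.002],[87.8,-1.4,1.1,72,0,0,0.002],[87.8,-1.4,1.1,90,0,0,0.002],[87.8,-1.4,1.1,98,0,0,0.002],[87.8,-1.4,1.1,100,0,0,0.002],[87.8,-1.4,1.1,100,0,0,0.002],[87.8,-1.4,1.1,100,0,0,0.002]],
  ],
  squeeze=12,
)

```text
time: 2.8
tcp_pos: [605.6, 337.9, 141.6]
tcp_rot: [[0.056, 0.998, 0.001], [0.998, -0.056, 0.001], [0.001, 0.001, -1.0]]
wrist_force: [-0.2, 0.4, -0.1]
opening: 87.7
```

```bash
python3 - <<'E'
from h import *
plan([604,338.6,141],-3.1)
S=snap('scene','scene2')
b=cv2.resize(S['pixels'][215:335,225:385,::-1],None,fx=5,fy=5,interpolation=cv2.INTER_CUBIC);cv2.imwrite('pics/b2.png',b)
E
```

```text
t 2.8 d [ 0.6 -1.6  0.6] w [ 0.0013 -0.0008 -0.0019] F [-0.2  0.4 -0.1] open 87.7 p [605.6 337.9 141.6] joints [28.2 40.8 88.7 -0.  50.5 31.4]
```

View pics/b2.png

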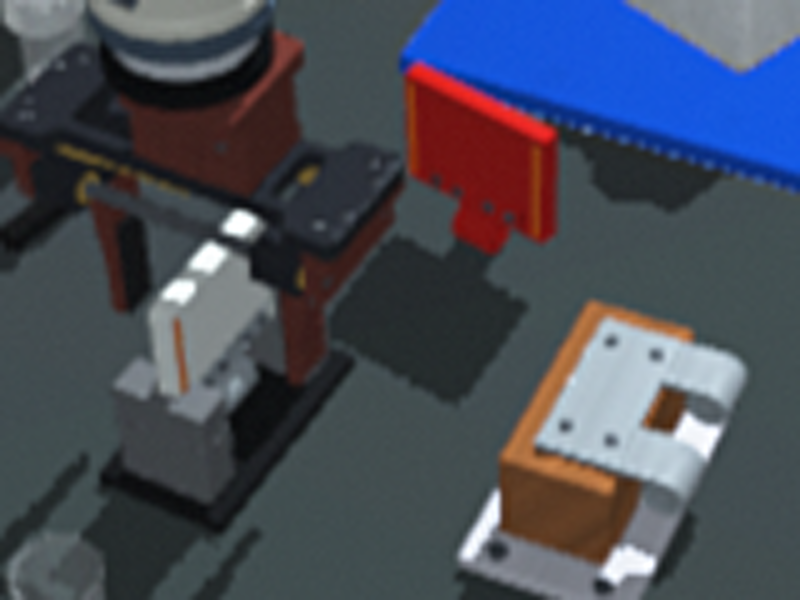

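The fingers straddle the panel, left finger at crop (120,250) and right at (305,340), clear of the cheeks. Closing now.

>>> play_rows(
  moves=[
    [[60,0,0,0,0,0,0],[40,0,0,0,0,0,0],[20,0,0,0,0,0,0],[8,0,0,0,0,0,0],[8,0,0,0,0,0,0],[8,0,0,0,0,0,0],[8,0,0,0,0,0,0],[8,0,0,0,0,0,0],[8,0,0,0,0,0,0],[8,0,0,0,0,0,0],[8,0,0,0,0,0,0],[8,0,0,0,0,0,0]],
  ],
  squeeze=12,
)

```text
time: 4.05
tcp_pos: [605.0, 337.6, 140.7]
tcp_rot: [[0.056, 0.998, -0.0], [0.998, -0.056, -0.0], [-0.0, -0.0, -1.0]]
wrist_force: [0.1, -0.6, 0.1]
opening: 12.1
```

```bash
cat >> h.py <<'E'
import json
def R0():
    s=Ro.from_euler('z',0)
def cmd(*ds):
    """dead-reckon commanded pose through final rows; kept in cmd.json"""
    try: j=json.load(open('cmd.json')); p,R=np.array(j['p']),np.array(j['R'])
    except FileNotFoundError:
        h=np.radians(70.474); y=np.array([np.cos(h),np.sin(h),0]); z=np.array([0,0,-1.]); p,R=np.array([208.869,589.049,302.675]),np.c_[np.cross(y,z),y,z]
    for d in ds: p=p+R@np.array(d[:3]); R=R@Ro.from_rotvec(d[3:]).as_matrix()
    json.dump(dict(p=p.tolist(),R=R.tolist()),open('cmd.json','w')); return p,R
E
sed -i '/^def R0/,+1d' h.py
python3 - <<'E'
from h import *
p,R=cmd([-456,-103.5,62,0,0,1.284],[-1.4,1.1,100,0,0,.002]); print(p.round(2),np.degrees(np.arctan2(R[1,1],R[0,1])))
plan(p,-3.1)
E
```

```text
[605.07 337.63 140.68] -3.208372453823857
t 4.05 d [ 0.   0.1 -0. ] w [-0.0001  0.0001 -0.0019] F [ 0.1 -0.6  0.1] open 12.1 p [605.  337.6 140.7] joints [28.2 40.8 88.7 -0.  50.5 31.4]
```

Grip closed at 12.1 mm (panel 12 mm), side force near zero. Lifting.

>>> play_rows(
  moves=[
    [[8,0,0,0,0,0,0],[8,0,0,-5,0,0,0],[8,0,0,-15,0,0,0],[8,0,0,-28,0,0,0],[8,0,0,-45,0,0,0],[8,0,0,-62,0,0,0],[8,0,0,-78,0,0,0],[8,0,0,-87,0,0,0],[8,0,0,-90,0,0,0],[8,0,0,-90,0,0,0]],
  ],
  squeeze=30,
)

```text
time: 5.05
tcp_pos: [605.1, 337.6, 231.2]
tcp_rot: [[0.056, 0.998, 0.001], [0.998, -0.056, 0.0], [0.0, 0.001, -1.0]]
wrist_force: [-0.2, 0.0, -0.7]
opening: 11.8
```

```bash
python3 - <<'E'
from h import *
p,R=cmd([0,0,-90,0,0,0]); print(p)
plan([379.5,296,231],1.7)
S=load('scene2')
# jamb segmentation in scene: wood (orange-brown top) & leaf; line fits in subpixel
x0,y0,x1,y1=315,265,385,345
im=cv2.resize(S['pixels'][y0:y1,x0:x1],None,fx=8,fy=8,interpolation=cv2.INTER_CUBIC)
hsv=cv2.cvtColor(im,cv2.COLOR_RGB2HSV)
def up(P): return (np.asarray(P,float)+.5)/8-.5+[x0,y0]
wood=((hsv[...,0]<20)&(hsv[...,1]>100)&(hsv[...,2]>60)).astype(np.uint8)
k=max(cv2.findContours(wood,0,1)[0],key=cv2.contourArea)[:,0]
P=up(k); W=np.array([onz(S,p,60)[:2] for p in P])
# far edge of wood top (max x for each y)
sel=[];
for yb in np.arange(255,345,3):
    q=W[(abs(W[:,1]-yb)<1.5)]
    if len(q): sel.append(q[q[:,0].argmax()])
sel=np.array(sel); a=np.polyfit(sel[:,1],sel[:,0],1); r=sel[:,0]-np.polyval(a,sel[:,1]); print('far edge x at y=297',np.polyval(a,297),'slope deg',np.degrees(np.arctan(-a[0])),'res',r.std(),len(sel))
print('y extents top z60',W[:,1].max(),W[:,1].min())
leaf=((hsv[...,1]<50)&(hsv[...,2]>125)&(hsv[...,2]<225)).astype(np.uint8)
k=max(cv2.findContours(leaf,0,1)[0],key=cv2.contourArea)[:,0]
P=up(k); W=np.array([onz(S,p,64)[:2] for p in P])
np.save('leafW.npy',W)
cv2.imwrite('pics/m.png',np.hstack([im[:,:,::-1][:, :],]))
c=cv2.drawContours(im[:,:,::-1].copy(),[k[:,None]],-1,(0,0,255),1); cv2.imwrite('pics/leaf.png',c)
E
```

```text
[605.07396124 337.63299715 230.675     ]
t 5.05 d [ -54.2 -222.9    0. ] w [ 0.0005 -0.0003 -0.0857] F [-0.2  0.  -0.7] open 11.8 p [605.1 337.6 231.2] joints [28.2 34.3 86.8 -0.  58.9 31.4]
far edge x at y=297 456.04590959572454 slope deg 1.7111214554309004 res 0.18297369323786444 30
y extents top z60 389.223227543191 240.68191236698237
```

View pics/leaf.png

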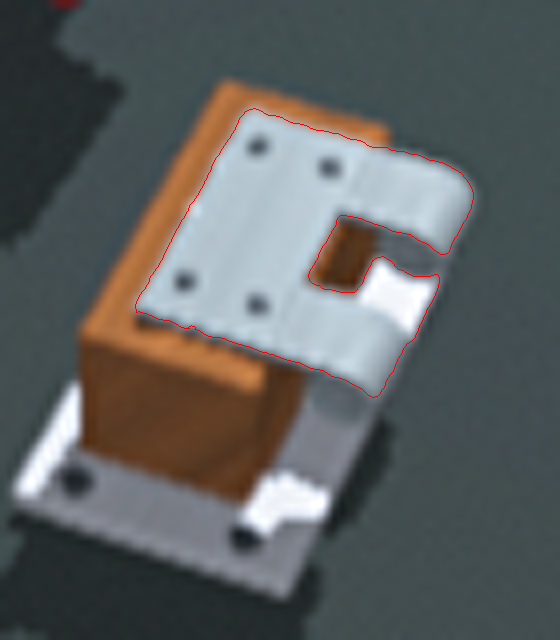

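```bash
python3 - <<'E'
from h import *
S=load('scene2'); W=np.load('leafW.npy')
a=np.radians(1.71); ex=np.array([np.cos(a),np.sin(a)]); ey=np.array([-np.sin(a),np.cos(a)])
o=np.array([456.05,297])-75*ex  # axis guess, y to be found
q=(W-o)@np.c_[ex,ey]
for nm,lo,hi in[('lug',8,15),('leaf',28,50)]:
    s=q[(q[:,0]>lo)&(q[:,0]<hi)]; y=np.sort(s[:,1]); 
    g=np.split(y,np.where(np.diff(y)>6)[0]+1); print(nm,[(round(np.median(v),1),len(v)) for v in g])
s=q[(abs(q[:,1])<30)&(q[:,0]>40)]; print('leaf far edge x',np.median(s[:,0]))
s=q[(abs(q[:,1])<11)&(q[:,0]<40)]; print('gap back edge x',np.median(s[:,0]))
up=lambda P:(np.asarray(P,float)+.5)/8-.5+[315,265]
for n,P,z in[('woodtop farR',(222,82),60),('woodtop farL',(80,330),60),('woodtop nearL',(266,392),60),('woodtop nearR',(390,128),60),
 ('foot farL',(14,490),8),('foot nearL',(288,600),8)]:
    print(n,((onz(S,up(P),z)[:2]-o)@np.c_[ex,ey]).round(1))
print('o',o)
E
```

```text
lug [(np.float64(-43.7), 23), (np.float64(-13.3), 22), (np.float64(15.1), 25), (np.float64(44.5), 23)]
leaf [(np.float64(-42.5), 71), (np.float64(44.4), 77)]
leaf far edge x 62.76863435072206
gap back edge x 2.0693446184954185
woodtop farR [ 74.4 -53.3]
woodtop farL [74.7 53.7]
woodtop nearL [18.3 54.5]
woodtop nearR [ 21.6 -54.8]
foot farL [86.7 74.9]
foot nearL [ 0.2 80.8]
o [381.08339996 294.76194752]
```

Hinge point is about (380.6, 295.4), yaw 1.71°; lug and leaf edges agree to within about 1 mm. Moving above it.

>>> play_rows(
  moves=[
    [[8,-3,-10,0,0,0,-0.004],[8,-8,-30,0,0,0,-0.012],[8,-14,-55,0,0,0,-0.022],[8,-20,-82,0,0,0,-0.032],[8,-27,-110,0,0,0,-0.043],[8,-34,-138,0,0,0,-0.054],[8,-41,-165,0,0,0,-0.065],[8,-47,-190,0,0,0,-0.074],[8,-52,-209,0,0,0,-0.081],[8,-54.5,-219,0,0,0,-0.085],[8,-55.2,-221.8,0,0,0,-0.0859],[8,-55.2,-221.8,0,0,0,-0.0859],[8,-55.2,-221.8,0,0,0,-0.0859],[8,-55.2,-221.8,0,0,0,-0.0859]],
  ],
)

```text
time: 6.45
tcp_pos: [381.3, 295.1, 230.7]
tcp_rot: [[-0.029, 1.0, 0.0], [1.0, 0.029, 0.0], [0.0, 0.0, -1.0]]
wrist_force: [0.2, 1.1, -0.9]
opening: 12.2
```

```bash
python3 - <<'E'
from h import *
p,R=cmd([-55.2,-221.8,0,0,0,-.0859]); print(p)
plan(p,1.71)
S=snap('scene','scene3'); T=snap('top','top3')
b=cv2.resize(S['pixels'][210:350,300:440,::-1],None,fx=4,fy=4,interpolation=cv2.INTER_CUBIC)
d=cv2.resize(T['pixels'][220:320,220:320,::-1],(240,240));b[:240,-240:]=b[:240,-240:]
cv2.imwrite('pics/b3.png',np.hstack([b,cv2.copyMakeBorder(d,0,320,0,0,0)]))
E
```

```text
[380.53221067 294.93308791 230.675     ]
t 6.45 d [-0.2 -0.8 -0. ] w [ 0.0004 -0.0003 -0.0004] F [ 0.2  1.1 -0.9] open 12.2 p [381.3 295.1 230.7] joints [ 36.3  18.5 114.3  -0.   47.2  34.6]
```

View pics/b3.png

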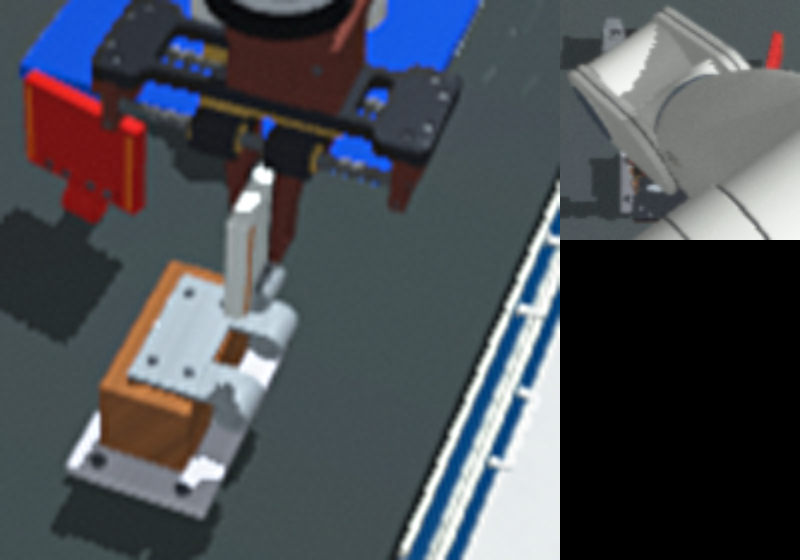

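The flap hangs upright over the hinge, with its near end face at crop (235,260) and its knuckle at (272,285). I'll compare the panel silhouette with where it should project.

```bash
python3 - <<'E'
from h import *
S=load('scene3'); p,R=cmd()
a=np.radians(1.71); ex=np.array([np.cos(a),np.sin(a),0]); ey=np.array([-np.sin(a),np.cos(a),0]); ez=np.array([0,0,1.])
C=np.array([p[0],p[1],170.0])+.5*ey
f=lambda x,y,z: proj(S,C+x*ex+y*ey+z*ez)
for n,q in[('far end top +6',(6,45,35)),('far bot +6',(6,45,-35)),('-6 top',(-6,45,35)),('-6 bot',(-6,45,-35)),('-6,-45 bot',(-6,-45,-35)),('knuckle +12',(0,12,-51))]: print(n,f(*q).round(2))
g=cv2.GaussianBlur(cv2.cvtColor(S['pixels'],cv2.COLOR_RGB2GRAY),(1,3),0).astype(float)
x6t,x6b=f(6,45,35),f(6,45,-35); m6t,m6b=f(-6,45,35),f(-6,45,-35)
dl=[];dr=[]
for v in range(int(x6t[1])+2,int(x6b[1])-2):
    e=np.interp(v,[x6t[1],x6b[1]],[x6t[0],x6b[0]]); 
    u=np.arange(e-4,e+4,.1); I=np.interp(u,np.arange(640),g[v]); gr=np.gradient(I); w=np.clip(gr,0,None)**2; i=w.argmax(); s=slice(max(i-8,0),i+9); dl.append((w[s]*u[s]).sum()/w[s].sum()-e)
print('left silhouette px offset by row',np.round(dl,2),'med',np.median(dl))
for v in (266,270,274,278,282): print(v,g[v,352:372].astype(int))
for u in (357,358,359,360,361): print('col',u,g[250:295,u].astype(int))
J=np.array([proj(S,C+np.array(d))-proj(S,C) for d in np.eye(3)]).round(3); print('px per mm x,y,z',J.tolist())
E
```

```text
far end top +6 [356.88 265.41]
far bot +6 [355.75 289.17]
-6 top [362.43 267.01]
-6 bot [361.07 290.78]
-6,-45 bot [374.96 263.66]
knuckle +12 [363.41 284.85]
left silhouette px offset by row [-0.5  -0.45 -0.43 -0.41 -0.41 -0.33 -0.32 -0.28 -0.94 -0.88 -0.84 -0.07
  0.03  0.32  1.22 -3.6  -3.6  -3.6  -0.41  0.43] med -0.41284668878347475
266 [ 79  78  76  76 107 160 159 156 157 155 139 127 137 139 125  71  39  41
  43  40]
270 [ 78  78  76  78 111 156 155 153 156 144 110 124 138 139 122  53  39  41
  43  46]
274 [ 77  77  76  81 116 156 154 153 155 140 106 135 138 138 114  46  43  45
  56  72]
278 [121 109 103 102 126 154 153 154 153 138 108 136 122  89  71 100 156 166
 144  96]
282 [200 201 200 191 157 151 152 153 148 125 107 104  73 106 164 166 142 107
  79  75]
col 357 [ 36  43  45  44  43  42  46  50  51  49  48  54  67  89 118 147 160 158
 155 156 156 156 156 156 156 156 155 154 154 152 151 151 151 152 152 152
 150 149 159 178 182 151 112  89  76]
col 358 [ 36  41  43  42  43  43  41  38  36  40  65 104 128 136 147 158 159 156
 154 155 155 154 153 154 154 154 154 153 153 153 153 153 152 152 153 153
 152 152 156 169 177 152 100  66  58]
col 359 [ 40  42  43  42  42  40  38  40  60 105 168 218 212 173 153 154 156 155
 154 153 153 153 153 154 153 153 153 154 154 154 154 154 153 153 154 155
 154 153 155 170 186 166 112  72  62]
col 360 [ 43  43  42  40  39  39  49  85 150 213 247 252 225 176 151 153 157 158
 156 155 156 156 156 155 155 155 155 154 153 153 152 150 148 146 145 143
 142 142 152 174 190 173 125  82  64]
col 361 [ 41  39  36  32  36  53  86 147 219 252 255 252 225 176 152 153 155 152
 147 144 144 144 142 141 140 140 140 140 138 134 132 129 125 122 118 114
 110 116 141 176 197 191 151  98  69]
px per mm x,y,z [[-0.437, -0.135], [-0.172, 0.295], [0.022, -0.338]]
```

```bash
python3 - <<'E'
from h import *
p,R=cmd(); ez=np.array([0,0,1.])
def cross(I,u,lvl,rise=True):
    for i in range(len(I)-1):
        if (I[i]-lvl)*(I[i+1]-lvl)<=0 and (I[i+1]>I[i])==rise: return u[i]+(lvl-I[i])/(I[i+1]-I[i])
def ana(tag,C,a,zlo):
    S=load(tag); a=np.radians(a); ex=np.array([np.cos(a),np.sin(a),0]); ey=np.array([-np.sin(a),np.cos(a),0])
    f=lambda x,y,z: proj(S,C+x*ex+y*ey+z*ez)
    g=cv2.cvtColor(S['pixels'],cv2.COLOR_RGB2GRAY).astype(float)
    o=[]
    for z in np.arange(28,zlo,-4):   # left silhouette edge x=+6,y=+45
        e=f(6,45,z); u=np.arange(int(e[0])-5,int(e[0])+5); I=[np.interp(e[1],range(480),g[:,k]) for k in u]
        r=cross(I,u,(I[0]+np.median(I[-4:]))/2); o.append(r-e[0] if r else np.nan)
    print(tag,'left du',np.round(o,2))
    o=[]
    for x in (5,3,1,-1,-3): # top edge of face y=+45: brightness step white->grey
        e=f(x,45,35); v=np.arange(int(e[1])-5,int(e[1])+6); I=np.array([np.interp(e[0],range(640),g[k]) for k in v]); o.append((round(e[1],2),I.astype(int).tolist(),int(v[0])))
    for k in o: print('  top',k)
    o=[]
    s=np.array(S['pixels'],int); m=(s[...,0]-s[...,2]>35)  # stripe
    e1,e2=f(-6,45,0),f(-6,37,0); print('  edge,-6: face/stripe expected',e1.round(2),e2.round(2))
    for z in (20,10,0,-10): 
        e=f(-6,45,z); v=int(round(e[1])); print('   row',v,'exp edge',round(np.interp(v,[f(-6,45,35)[1],f(-6,45,-35)[1]],[f(-6,45,35)[0],f(-6,45,-35)[0]]),2),(s[v,int(e[0])-4:int(e[0])+6,0]-s[v,int(e[0])-4:int(e[0])+6,2]).tolist(),'from',int(e[0])-4)
a=np.radians(-3.2)
ana('scene0',np.array([605.07,337.63,80])+.5*np.array([-np.sin(a),np.cos(a),0]),-3.2,-12)
a=np.radians(1.71)
ana('scene3',np.array([p[0],p[1],170.])+.5*np.array([-np.sin(a),np.cos(a),0]),1.71,-12)
E
```

```text
scene0 left du [ 0.08  0.16  0.22  0.22  0.23  0.1   0.01 -4.16 -1.83  0.76]
  top (np.float64(276.94), [77, 75, 72, 74, 103, 143, 145, 123, 115, 106, 99], 271)
  top (np.float64(277.23), [72, 71, 87, 160, 220, 209, 161, 148, 135, 127, 123], 272)
  top (np.float64(277.53), [69, 85, 145, 228, 247, 237, 170, 152, 151, 149, 149], 272)
  top (np.float64(277.83), [81, 135, 208, 251, 254, 246, 188, 155, 154, 156, 156], 272)
  top (np.float64(278.12), [195, 249, 254, 253, 249, 209, 156, 153, 156, 157, 157], 273)
  edge,-6: face/stripe expected [259.82 289.38] [261.76 287.12]
   row 283 exp edge 258.98 [-10, -9, -11, -11, 6, 74, 39, -11, -10, -9] from 255
   row 286 exp edge 259.38 [-11, -8, -9, -11, -4, 47, 63, -10, -13, -10] from 255
   row 289 exp edge 259.77 [-15, -11, -9, -11, -12, 11, 82, 27, -12, -10] from 255
   row 292 exp edge 260.17 [-10, -8, -10, -11, 4, 66, 43, -15, -17, -16] from 256
scene3 left du [-0.53 -0.52 -0.52 -0.5  -0.46 -0.53 -0.43  0.15  0.49   nan]
  top (np.float64(265.54), [48, 73, 87, 101, 128, 154, 164, 154, 154, 155, 155], 260)
  top (np.float64(265.81), [83, 146, 159, 136, 150, 158, 160, 153, 153, 154, 154], 260)
  top (np.float64(266.07), [240, 231, 156, 150, 153, 157, 155, 153, 153, 153, 153], 261)
  top (np.float64(266.34), [255, 244, 156, 147, 153, 157, 158, 153, 153, 154, 154], 261)
  top (np.float64(266.61), [255, 243, 156, 148, 153, 154, 153, 142, 142, 142, 143], 261)
  edge,-6: face/stripe expected [361.74 279.15] [363.06 276.62]
   row 272 exp edge 362.15 [-8, -9, -11, 6, 50, 3, -10, -10, -6, 17] from 358
   row 276 exp edge 361.92 [-9, -8, -9, -11, 8, 43, -8, -10, -10, -13] from 357
   row 279 exp edge 361.75 [-13, -10, -9, -12, 10, 51, -8, -13, -14, -17] from 357
   row 283 exp edge 361.52 [-9, -8, -10, -2, 37, 40, -12, -16, -18, -22] from 357
```

```bash
cat >> h.py <<'E'
def overlay(tag,out,box,k,sets):
    S=load(tag); x0,y0,x1,y1=box
    im=cv2.resize(S['pixels'][y0:y1,x0:x1,::-1],None,fx=k,fy=k,interpolation=cv2.INTER_CUBIC)
    for L,col in sets:
        q=np.array([(proj(S,X)-[x0,y0]+.5)*k-.5 for X in L]); cv2.polylines(im,[np.round(q).astype(np.int32)],False,col,1,cv2.LINE_AA)
    cv2.imwrite(out,im)
def frame(deg):
    a=np.radians(deg); return np.array([[np.cos(a),-np.sin(a),0],[np.sin(a),np.cos(a),0],[0,0,1]])
def panel(C,deg):
    F=frame(deg); P=lambda *v: C+F@np.array(v,float)
    t=np.linspace(0,2*np.pi,40)
    return [[P(6,45,-35),P(6,45,35),P(-6,45,35),P(-6,45,-35),P(6,45,-35)],[P(6,45,35),P(6,-45,35),P(-6,-45,35),P(-6,45,35)],[P(-6,45,-35),P(-6,-45,-35),P(-6,-45,35)]]+[[P(11*np.cos(s),y,-51+11*np.sin(s)) for s in t] for y in(12,-12)]
def hinge(H,deg):
    F=frame(deg); t=np.linspace(0,2*np.pi,40)
    return [[H+F@np.array([11*np.cos(s),y,11*np.sin(s)]) for s in t] for y in(43,15,-15,-43)]+[[H+F@np.array([x,y,7.]) for x,y in((20,56),(75,56),(75,-56),(20,-56),(20,56))]]
E
python3 - <<'E'
from h import *
p,R=cmd(); C=np.array([p[0],p[1],170.])+frame(1.71)@[0,.5,0]; H=np.array([380.6,295.4,53])
overlay('scene3','pics/o3.png',(320,240,395,315),8,[(l,(0,0,255)) for l in panel(C,1.71)]+[(l,(0,200,0)) for l in hinge(H,1.71)])
E
```

```text
(no output)
```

View pics/o3.png

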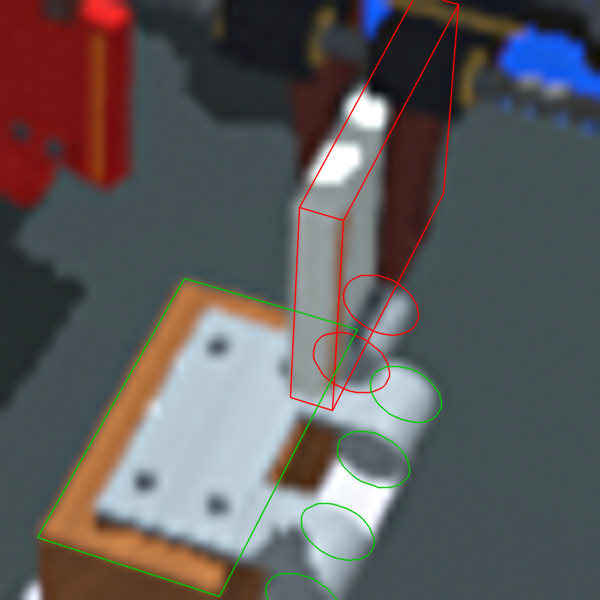

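The hinge overlay (green) fits well. The flap sits about (-0.5, -1.5) px from where dead reckoning puts it, around image (310,390) in the crop. I'll check whether that is calibration error or a slip in the grip by tracking gripper features between known tool poses.

```bash
python3 - <<'E'
from h import *
from scipy.optimize import least_squares
def Rz(h): 
    h=np.radians(h); y=np.array([np.cos(h),np.sin(h),0]); z=np.array([0,0,-1.]); return np.c_[np.cross(y,z),y,z]
pose={'scene1':(np.array([605.2,338.6-.97+.02,240.68]),Rz(-3.1)),'scene2':(np.array([605.07,337.63,140.68]),Rz(-3.2)),'scene3':(cmd()[0],Rz(1.71))}
# recompute commanded scene1 pose exactly
h=Rz(70.474); pose['scene1']=(np.array([208.869,589.049,302.675])+h@np.array([-456,-103.5,62]),h@Ro.from_rotvec([0,0,1.284]).as_matrix())
print(pose['scene1'][0])
I={k:load(k) for k in pose}; G={k:cv2.cvtColor(I[k]['pixels'],cv2.COLOR_RGB2GRAY) for k in pose}
# features on gripper in scene3 (static moving parts; body only, fingers differ in opening scene3 vs 1/2)
m=np.zeros((480,640),np.uint8); m[150:245,318:420]=255
for zt in(-60,-30,0):
    pass
pts=cv2.goodFeaturesToTrack(G['scene3'],120,.02,4,mask=m)[:,0]
def pred(k,X): p,R=pose[k]; return proj(I[k],p+R@X)
out=[]
for q in pts:
    # initial tool point: ray to plane through the TCP at given world height, try several
    best=None
    for zt in(-90,-60,-30,-10):
        W=onz(I['scene3'],q,pose['scene3'][0][2]-zt); p,R=pose['scene3']; X0=R.T@(W-p)
        if abs(X0[0])>60 or abs(X0[1])>110: continue
        obs={'scene3':q}; ok=True
        for k in('scene1','scene2'):
            g=pred(k,X0).astype(np.float32).reshape(1,1,2)
            n,st,er=cv2.calcOpticalFlowPyrLK(G['scene3'],G[k],q.reshape(1,1,2),g.copy(),winSize=(15,15),maxLevel=1,flags=cv2.OPTFLOW_USE_INITIAL_FLOW)
            if not st[0,0] or er[0,0]>12: ok=False;break
            obs[k]=n[0,0]
        if not ok: continue
        f=lambda X:np.concatenate([pred(k,X)-obs[k] for k in obs])
        r=least_squares(f,X0); 
        if best is None or r.cost<best[0]: best=(r.cost,r.x,r.fun)
    if best and best[0]<8: out.append((q.round(1),best[1].round(1),best[2].round(2)))
out.sort(key=lambda o:np.abs(o[2]).max())
for o in out[:14]: print(*o)
E
```

```text
[604.05112305 339.09032417 240.675     ]
[382. 218.] [  7.5 -27.7 -81.4] [ 0.1  -0.55 -0.82  0.8   0.73 -0.26]
[329. 225.] [ 23.1  77.2 -42.1] [-0.15 -0.36 -0.67 -0.25  0.86  0.68]
```

The tracking was inconclusive because there are too few usable features. I'll lower to just above the hinge, still clear of it, and compare again at a lower height.

>>> play_rows(
  moves=[
    [[8,0,0,4,0,0,0],[8,0,0,12,0,0,0],[8,0,0,22,0,0,0],[8,0,0,30,0,0,0],[8,0,0,35,0,0,0],[8,0,0,36,0,0,0],[8,0,0,36,0,0,0],[8,0,0,36,0,0,0],[8,0,0,36,0,0,0]],
  ],
)

```text
time: 7.45
tcp_pos: [380.7, 295.1, 195.0]
tcp_rot: [[-0.03, 1.0, 0.001], [1.0, 0.03, 0.0], [0.0, 0.001, -1.0]]
wrist_force: [0.3, 0.0, -1.5]
opening: 12.2
```

```bash
python3 - <<'E'
from h import *
p,R=cmd([0,0,36,0,0,0]); plan(p,1.71)
snap('scene','scene4')
C=np.array([p[0],p[1],p[2]-60.7])+frame(1.71)@[0,.5,0]; H=np.array([380.6,295.4,53])
overlay('scene4','pics/o4.png',(320,240,395,315),8,[(l,(0,0,255)) for l in panel(C,1.71)]+[(l,(0,200,0)) for l in hinge(H,1.71)])
E
```

```text
t 7.45 d [-0.1 -0.2  0.3] w [ 0.0006 -0.0004  0.0001] F [ 0.3  0.  -1.5] open 12.2 p [380.7 295.1 195. ] joints [ 36.4  22.  115.5  -0.   42.5  34.6]
```

View pics/o4.png

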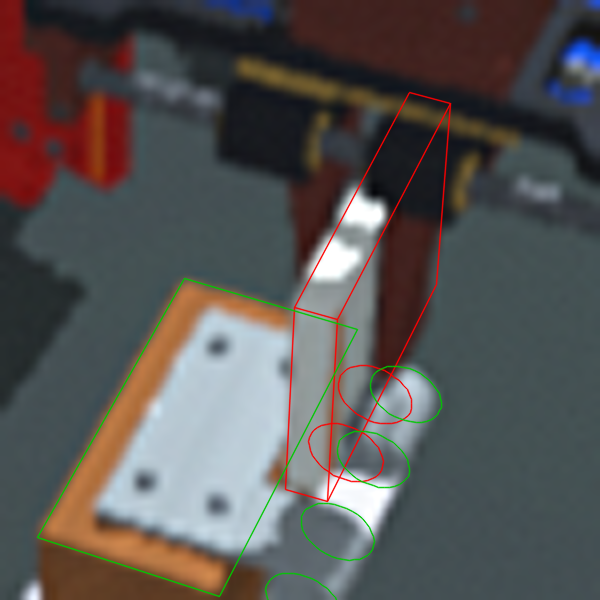

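The flap is just above the gap, its near end face bottom around crop (305,485); the offset from the prediction is now smaller. I'll quantify the corners numerically.

```bash
python3 - <<'E'
from h import *
p,R=cmd(); F=frame(1.71)
def prof(tag,C,x,y,z,dx,dy,dz,n=15,step=1.0):
    S=load(tag); s=S['pixels'].astype(np.float32)
    L=[proj(S,C+F@np.array([x+dx*k*step,y+dy*k*step,z+dz*k*step])) for k in range(-n,n+1)]
    L=np.array(L,np.float32); v=cv2.remap(s,L[None,:,0],L[None,:,1],cv2.INTER_CUBIC)[0]
    return v
for tag,zc in(('scene3',170.0),('scene4',134.0)):
    C=np.array([p[0],p[1],zc])+F@[0,.5,0]
    print(tag,'bottom edge, along z, x=-3,0,3 (k mm -15..15, gray)')
    for x in(3,0,-3): print(' ',prof(tag,C,x,45,-35,0,0,1).mean(1).astype(int)[3:26].tolist())
    print(' left edge along x at z=20,0,-20 (x=6 at mid)')
    for z in(20,0,-20): print(' ',prof(tag,C,6,45,z,1,0,0).mean(1).astype(int)[5:26].tolist())
    print(' right edge of end face (x=-6) R-B & gray')
    for z in(15,0,-15): v=prof(tag,C,-6,45,z,1,0,0); print('  ',v.mean(1).astype(int)[5:26].tolist(),(v[:,0]-v[:,2]).astype(int)[5:26].tolist())
    print(' top corner along z x=4,0')
    for x in(4,0,-3): print(' ',prof(tag,C,x,45,35,0,0,1).mean(1).astype(int)[3:28].tolist())
E
```

```text
scene3 bottom edge, along z, x=-3,0,3 (k mm -15..15, gray)
  [85, 87, 93, 94, 100, 112, 128, 143, 164, 181, 191, 197, 196, 189, 178, 168, 159, 150, 147, 147, 147, 148, 149]
  [50, 48, 48, 55, 62, 72, 98, 125, 150, 177, 191, 194, 192, 186, 174, 163, 156, 153, 152, 151, 152, 154, 154]
  [55, 55, 55, 58, 67, 78, 91, 113, 137, 161, 181, 197, 202, 202, 197, 188, 175, 163, 154, 147, 142, 141, 142]
 left edge along x at z=20,0,-20 (x=6 at mid)
  [132, 148, 154, 156, 154, 152, 153, 154, 158, 157, 142, 120, 98, 85, 76, 76, 77, 77, 77, 78, 77]
  [137, 147, 153, 155, 153, 153, 152, 153, 156, 148, 135, 114, 98, 83, 75, 73, 73, 76, 79, 79, 79]
  [123, 141, 150, 153, 155, 153, 151, 151, 151, 152, 155, 162, 176, 193, 202, 207, 206, 205, 204, 202, 199]
 right edge of end face (x=-6) R-B & gray
   [76, 93, 116, 129, 138, 138, 137, 138, 132, 115, 103, 114, 134, 148, 153, 156, 155, 153, 153, 153, 158] [-8, -10, -12, -10, -10, -10, -10, -15, -5, 24, 49, 40, 15, -3, -10, -14, -11, -8, -8, -7, -7]
   [156, 128, 96, 77, 77, 94, 112, 125, 121, 106, 107, 121, 137, 147, 153, 155, 153, 153, 152, 153, 156] [-23
[... 1793 characters left out ...]
151] [-22, -20, -17, -14, -14, -15, -7, 4, 21, 42, 51, 36, 12, -3, -8, -10, -9, -8, -7, -7, -8]
   [93, 91, 90, 91, 94, 99, 109, 117, 113, 102, 106, 124, 143, 151, 153, 154, 152, 151, 151, 150, 148] [-16, -16, -16, -16, -18, -19, -21, -16, 11, 43, 50, 29, 5, -5, -10, -11, -8, -8, -9, -9, -9]
 top corner along z x=4,0
  [151, 151, 151, 152, 153, 153, 153, 155, 156, 158, 160, 163, 164, 163, 160, 156, 148, 143, 136, 126, 118, 110, 101, 98, 93]
  [153, 152, 152, 151, 151, 152, 152, 151, 152, 154, 156, 158, 159, 159, 157, 156, 154, 152, 149, 147, 148, 145, 145, 163, 194]
  [152, 152, 151, 151, 151, 152, 152, 152, 152, 152, 153, 154, 155, 155, 156, 155, 155, 153, 152, 150, 148, 147, 144, 142, 155]
```

```bash
python3 - <<'E'
from h import *
S3,S4,S2=load('scene3'),load('scene4'),load('scene2'); p,R=cmd()
def prof(S,O,F,P,d,n=14):
    L=np.array([proj(S,O+F@(np.array(P,float)+k*np.array(d,float))) for k in range(-n,n+1)],np.float32)
    v=cv2.remap(S['pixels'].astype(np.float32),L[None,:,0],L[None,:,1],cv2.INTER_CUBIC)[0]; return v
def show(nm,S,tz,F,O2,inner):
    O=np.array([O2[0],O2[1],tz-80.]); print(nm,'tip proj',proj(S,O+F@[-inner-7,10,0]).round(1))
    for x in(-inner-3,-inner-6,-inner-9,-inner-12):
        v=prof(S,O,F,(x,10,0),(0,0,1)); print('  z-prof x',x,v.mean(1).astype(int).tolist())
        print('       R-B',(v[:,0]-v[:,2]).astype(int).tolist())
    for z in(6,12,18):
        v=prof(S,O,F,(-inner-6,10,z),(1,0,0),18); print('  x-prof z',z,(v[:,0]-v[:,2]).astype(int).tolist())
show('s3',S3,230.675,frame(1.71),p,6); show('s4',S4,194.675,frame(1.71),p,6)
show('s2',S2,140.68,frame(-3.2),(605.07,337.63),43.9)
E
```

```text
s3 tip proj [370.2 275.5]
  z-prof x -9 [179, 183, 184, 183, 178, 168, 158, 148, 131, 119, 107, 93, 78, 69, 57, 47, 42, 37, 35, 35, 36, 37, 39, 40, 40, 40, 39, 39, 39]
       R-B [-26, -27, -27, -27, -26, -25, -24, -23, -20, -17, -14, -7, 1, 8, 19, 28, 34, 39, 41, 40, 39, 39, 39, 38, 37, 36, 35, 35, 36]
  z-prof x -12 [137, 143, 147, 154, 162, 169, 171, 169, 164, 151, 135, 118, 100, 82, 72, 63, 55, 54, 51, 48, 48, 46, 45, 44, 43, 42, 41, 41, 42]
       R-B [-22, -23, -22, -22, -23, -25, -26, -26, -27, -25, -22, -18, -13, -6, 0, 5, 11, 15, 20, 24, 27, 29, 33, 33, 34, 34, 34, 33, 34]
  z-prof x -15 [82, 85, 89, 91, 95, 100, 104, 108, 107, 104, 97, 91, 83, 77, 75, 76, 77, 77, 77, 76, 74, 72, 70, 67, 65, 63, 59, 56, 52]
       R-B [-14, -15, -15, -15, -16, -17, -18, -18, -19, -18, -18, -17, -16, -15, -15, -16, -16, -17, -17, -17, -14, -11, -8, -4, -2, 0, 4, 6, 10]
  z-prof x -18 [76, 76, 75, 74, 74, 74, 74, 74, 74, 74, 74, 74, 75, 75, 76, 77, 78, 78, 78, 78, 78, 78, 79, 79, 79, 79, 78, 78, 78]
       R-B [-15, -15, -15, -14, -14, -14, -14, -14, -14, -14, -14, -14, -14, -14, -14, -14, -14
[... 3177 characters left out ...]
7, 31, 33, 34, 35, 35, 35, 35, 34, 33, 33, 32, 32, 31, 33, 35, 39, 42, 47, 51, 53, 54, 53, 51]
       R-B [-3, -4, -4, -4, -4, -5, -5, -5, -5, -5, -5, -5, -5, -5, -6, -6, -7, -7, -7, -6, -6, -7, -7, -5, -3, -1, 2, 7, 11]
  x-prof z 6 [-7, -5, -4, -5, -6, -6, -6, -7, -6, -6, -6, -7, -6, -6, -3, 4, 13, 22, 30, 33, 34, 36, 36, 32, 27, 21, 11, 3, -3, -8, -9, -9, -9, -8, -8, -7, -7]
  x-prof z 12 [-3, -4, -5, -5, -6, -5, -5, -6, -6, -6, -7, -5, 2, 10, 19, 26, 29, 30, 30, 30, 31, 33, 33, 29, 25, 18, 9, 1, -6, -8, -8, -9, -8, -8, -7, -7, -7]
  x-prof z 18 [-6, -5, -5, -6, -7, -8, -7, -6, -1, 6, 14, 21, 27, 29, 31, 32, 32, 33, 33, 34, 34, 34, 32, 30, 27, 18, 9, 0, -6, -8, -9, -9, -9, -8, -8, -8, -7]
```

Fingertip edges agree across views to within about 1 mm, so camera and robot are consistent. The flap therefore sits slightly differently in the grip: about 3 mm higher, or about 3 mm off in y. One view can't separate the two. I'll split the difference, enter the gap slowly, and settle it with gentle contact probing using the force sensor.

>>> play_rows(
  moves=[
    [[8,0.4,-0.5,1,0,0,0],[8,0.8,-0.9,3,0,0,0],[8,0.8,-0.9,5,0,0,0],[8,0.8,-0.9,7,0,0,0],[8,0.8,-0.9,9,0,0,0],[8,0.8,-0.9,11,0,0,0],[8,0.8,-0.9,13,0,0,0],[8,0.8,-0.9,14,0,0,0],[8,0.8,-0.9,14,0,0,0]],
  ],
)

```text
time: 8.4
tcp_pos: [379.6, 295.7, 180.5]
tcp_rot: [[-0.03, 1.0, -0.0], [1.0, 0.03, -0.0], [-0.0, -0.0, -1.0]]
wrist_force: [0.0, -1.0, -1.2]
opening: 11.8
```

No contact: the knuckle has entered the gap (its bottom is now below the fixed knuckles' tops). Lowering to nominal height.

>>> play_rows(
  moves=[
    [[8,0,0,2,0,0,0],[8,0,0,5,0,0,0],[8,0,0,8,0,0,0],[8,0,0,11,0,0,0],[8,0,0,13.5,0,0,0],[8,0,0,15,0,0,0],[8,0,0,16,0,0,0],[8,0,0,16,0,0,0],[8,0,0,16,0,0,0]],
  ],
)

```text
time: 9.3
tcp_pos: [379.6, 295.7, 164.7]
tcp_rot: [[-0.03, 1.0, 0.0], [1.0, 0.03, 0.0], [0.0, 0.0, -1.0]]
wrist_force: [-0.2, 0.0, -1.0]
opening: 11.9
```

```bash
python3 - <<'E'
from h import *
p,R=cmd([.8,-.9,14,0,0,0],[0,0,16,0,0,0]); print(p); plan(p,1.71)
snap('scene','scene5')
C=np.array([p[0],p[1],p[2]-60.7])+frame(1.71)@[0,.5,0]; H=np.array([380.6,295.4,53])
overlay('scene5','pics/o5.png',(340,265,390,315),12,[(l,(0,200,0)) for l in hinge(H,1.71)[:4]])
E
```

```text
[379.60869393 295.70582126 164.675     ]
t 9.3 d [-0. -0.  0.] w [ 0.     -0.      0.0001] F [-0.2  0.  -1. ] open 11.9 p [379.6 295.7 164.7] joints [ 36.5  25.2 116.3  -0.   38.5  34.8]
```

View pics/o5.png

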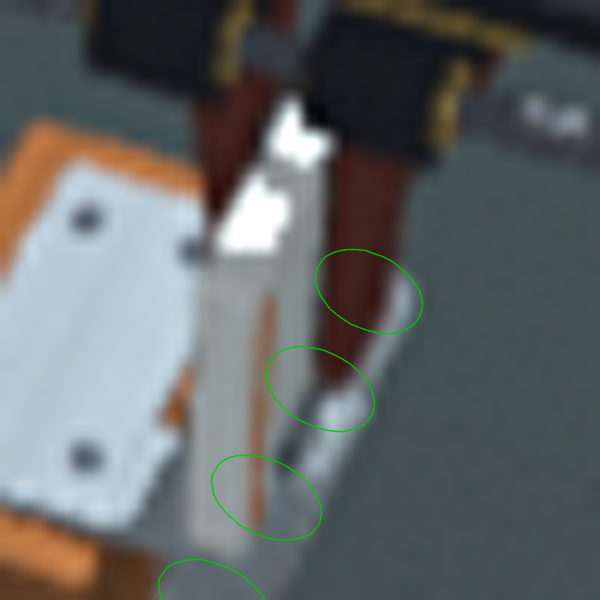

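No contact at nominal height, and the front silhouettes of the three knuckles look collinear, from (405,290) to (270,560) in the crop. Probing z gently: nominal contact is 5 mm below alignment.

>>> play_rows(
  moves=[
    [[8,0,0,1,0,0,0],[8,0,0,2,0,0,0],[8,0,0,3,0,0,0],[8,0,0,3.7,0,0,0],[8,0,0,3.7,0,0,0]],
  ],
)

```text
time: 9.85
tcp_pos: [379.5, 295.7, 160.8]
tcp_rot: [[-0.03, 1.0, -0.0], [1.0, 0.03, -0.0], [-0.0, -0.0, -1.0]]
wrist_force: [0.5, -0.5, -0.9]
opening: 11.5
```

>>> play_rows(
  moves=[
    [[8,0,0,0.4,0,0,0],[8,0,0,0.8,0,0,0],[8,0,0,0.8,0,0,0]],
  ],
)

```text
time: 10.15
tcp_pos: [379.6, 295.7, 160.1]
tcp_rot: [[-0.03, 1.0, -0.0], [1.0, 0.03, -0.0], [-0.0, -0.0, -1.0]]
wrist_force: [0.3, -0.5, -1.6]
opening: 11.9
```

Now at a commanded 160.175 with no contact. Continuing in 0.8 mm steps.

>>> play_rows(
  moves=[
    [[8,0,0,0.4,0,0,0],[8,0,0,0.8,0,0,0],[8,0,0,0.8,0,0,0]],
  ],
)

```text
time: 10.45
tcp_pos: [379.6, 295.7, 159.6]
tcp_rot: [[-0.03, 1.0, 0.0], [1.0, 0.03, 0.0], [0.0, 0.0, -1.0]]
wrist_force: [-0.8, -0.7, 2.9]
opening: 12.0
```

>>> play_rows(
  moves=[
    [[8,0,0,0.4,0,0,0],[8,0,0,0.8,0,0,0],[8,0,0,0.8,0,0,0]],
  ],
)

```text
time: 10.75
tcp_pos: [379.6, 295.7, 159.6]
tcp_rot: [[-0.03, 1.0, 0.0], [1.0, 0.03, 0.0], [0.0, 0.0, -1.0]]
wrist_force: [-3.6, -3.8, 14.4]
opening: 11.4
```

Contact at TCP z ≈ 159.7, exactly nominal, so the flap height in the grip is right and alignment is at TCP z ≈ 164.7. The image offset must therefore be in y. Retracting, then probing sideways in y.

>>> play_rows(
  moves=[
    [[8,0,0,-2,0,0,0],[8,0,0,-5,0,0,0],[8,0,0,-6.1,0,0,0],[8,0,0,-6.1,0,0,0],[8,-0.5,0,-6.1,0,0,0],[8,-1,0,-6.1,0,0,0],[8,-1,0,-6.1,0,0,0]],
  ],
)

```text
time: 11.45
tcp_pos: [379.6, 294.6, 164.5]
tcp_rot: [[-0.03, 1.0, -0.0], [1.0, 0.03, -0.0], [-0.0, -0.0, -1.0]]
wrist_force: [0.4, 0.9, -0.8]
opening: 11.8
```

>>> play_rows(
  moves=[
    [[8,-0.4,0,0,0,0,0],[8,-0.8,0,0,0,0,0],[8,-0.8,0,0,0,0,0]],
  ],
)

```text
time: 11.75
tcp_pos: [379.6, 293.8, 164.7]
tcp_rot: [[-0.03, 1.0, -0.0], [1.0, 0.03, -0.0], [-0.0, -0.0, -1.0]]
wrist_force: [0.2, -0.5, -0.2]
opening: 11.9
```

>>> play_rows(
  moves=[
    [[8,-0.4,0,0,0,0,0],[8,-0.8,0,0,0,0,0],[8,-0.8,0,0,0,0,0]],
  ],
)

```text
time: 12.05
tcp_pos: [379.7, 293.1, 164.7]
tcp_rot: [[-0.03, 1.0, -0.0], [1.0, 0.03, -0.0], [-0.0, -0.0, -1.0]]
wrist_force: [-1.6, 0.5, -1.1]
opening: 12.0
```

>>> play_rows(
  moves=[
    [[8,-0.4,0,0,0,0,0],[8,-0.8,0,0,0,0,0],[8,-0.8,0,0,0,0,0]],
  ],
)

```text
time: 12.35
tcp_pos: [379.7, 292.3, 164.7]
tcp_rot: [[-0.03, 1.0, -0.0], [1.0, 0.03, -0.0], [-0.0, -0.0, -1.0]]
wrist_force: [-0.6, 0.1, -1.0]
opening: 11.6
```

>>> play_rows(
  moves=[
    [[8,-0.4,0,0,0,0,0],[8,-0.7,0,0,0,0,0],[8,-0.7,0,0,0,0,0]],
  ],
)

```text
time: 12.65
tcp_pos: [379.7, 291.6, 164.7]
tcp_rot: [[-0.03, 1.0, 0.0], [1.0, 0.03, 0.0], [0.0, 0.0, -1.0]]
wrist_force: [-0.2, 0.4, -2.2]
opening: 11.8
```

>>> play_rows(
  moves=[
    [[8,-0.4,0,0,0,0,0],[8,-0.7,0,0,0,0,0],[8,-0.7,0,0,0,0,0]],
  ],
)

```text
time: 12.95
tcp_pos: [379.7, 291.5, 164.7]
tcp_rot: [[-0.029, 1.0, 0.0], [1.0, 0.029, 0.001], [0.001, 0.0, -1.0]]
wrist_force: [-1.4, 5.3, -2.5]
opening: 11.9
```

Contact on the -y side at TCP y ≈ 291.5. Now probing the +y side with a firmer grip, so the flap can't pivot.

>>> play_rows(
  moves=[
    [[8,1,0,0,0,0,0],[8,2.5,0,0,0,0,0],[8,4,0,0,0,0,0],[8,5,0,0,0,0,0],[8,5.6,0,0,0,0,0],[8,5.6,0,0,0,0,0]],
  ],
  squeeze=50,
)

```text
time: 13.55
tcp_pos: [379.6, 296.5, 164.7]
tcp_rot: [[-0.03, 1.0, 0.0], [1.0, 0.03, -0.0], [-0.0, 0.0, -1.0]]
wrist_force: [0.6, 0.5, -1.4]
opening: 11.9
```

>>> play_rows(
  moves=[
    [[8,0.3,0,0,0,0,0],[8,0.6,0,0,0,0,0],[8,0.6,0,0,0,0,0]],
  ],
)

```text
time: 13.85
tcp_pos: [379.6, 297.1, 164.7]
tcp_rot: [[-0.03, 1.0, 0.0], [1.0, 0.03, 0.0], [0.0, 0.0, -1.0]]
wrist_force: [0.0, -0.2, 0.1]
opening: 11.5
```

>>> play_rows(
  moves=[
    [[8,0.3,0,0,0,0,0],[8,0.6,0,0,0,0,0],[8,0.6,0,0,0,0,0]],
  ],
)

```text
time: 14.15
tcp_pos: [379.5, 297.7, 164.7]
tcp_rot: [[-0.03, 1.0, -0.0], [1.0, 0.03, -0.0], [-0.0, -0.0, -1.0]]
wrist_force: [-0.4, -0.5, -1.5]
opening: 11.9
```

>>> play_rows(
  moves=[
    [[8,0.3,0,0,0,0,0],[8,0.6,0,0,0,0,0],[8,0.6,0,0,0,0,0]],
  ],
)

```text
time: 14.45
tcp_pos: [379.5, 297.9, 164.7]
tcp_rot: [[-0.03, 1.0, -0.0], [1.0, 0.03, -0.001], [-0.001, -0.0, -1.0]]
wrist_force: [0.8, -5.1, 1.9]
opening: 12.0
```

>>> play_rows(
  moves=[
    [[8,0.3,0,0,0,0,0],[8,0.6,0,0,0,0,0],[8,0.6,0,0,0,0,0]],
  ],
)

```text
time: 14.75
tcp_pos: [379.5, 298.0, 164.7]
tcp_rot: [[-0.03, 1.0, -0.0], [1.0, 0.03, -0.002], [-0.002, -0.0, -1.0]]
wrist_force: [2.5, -7.5, 2.2]
opening: 12.0
```

Contacts at y ≈ 291.5 and 297.85, a span of 6.35 against the expected 6.0, so the y centre is 294.7. To pin down x the same way, I'll recentre and then probe +x. The knuckle should meet the wood's front face 9 mm past alignment.

>>> play_rows(
  moves=[
    [[8,-2,0,0,0,0,0],[8,-4.2,0,0,0,0,0],[8,-4.2,0,0,0,0,0],[8,-4.2,2,0,0,0,0],[8,-4.2,4.5,0,0,0,0],[8,-4.2,6,0,0,0,0],[8,-4.2,7,0,0,0,0],[8,-4.2,7,0,0,0,0]],
  ],
)

```text
time: 15.55
tcp_pos: [386.8, 295.0, 164.6]
tcp_rot: [[-0.03, 1.0, 0.0], [1.0, 0.03, 0.0], [0.0, 0.0, -1.0]]
wrist_force: [0.6, -0.1, -0.6]
opening: 11.3
```

>>> play_rows(
  moves=[
    [[8,0,0.5,0,0,0,0],[8,0,1,0,0,0,0],[8,0,1,0,0,0,0]],
  ],
)

```text
time: 15.85
tcp_pos: [387.7, 295.0, 164.7]
tcp_rot: [[-0.03, 1.0, 0.0], [1.0, 0.03, 0.0], [0.0, 0.0, -1.0]]
wrist_force: [-0.1, 0.1, -1.9]
opening: 11.9
```

>>> play_rows(
  moves=[
    [[8,0,0.4,0,0,0,0],[8,0,0.8,0,0,0,0],[8,0,0.8,0,0,0,0]],
  ],
)

```text
time: 16.15
tcp_pos: [388.5, 295.0, 164.7]
tcp_rot: [[-0.03, 1.0, 0.0], [1.0, 0.03, 0.0], [0.0, 0.0, -1.0]]
wrist_force: [0.4, 0.3, -1.7]
opening: 11.6
```

>>> play_rows(
  moves=[
    [[8,0,0.4,0,0,0,0],[8,0,0.7,0,0,0,0],[8,0,0.7,0,0,0,0]],
  ],
)

```text
time: 16.45
tcp_pos: [389.2, 295.0, 164.7]
tcp_rot: [[-0.03, 1.0, 0.0], [1.0, 0.03, 0.0], [0.0, 0.0, -1.0]]
wrist_force: [-0.4, 0.2, -1.2]
opening: 11.5
```

>>> play_rows(
  moves=[
    [[8,0,0.3,0,0,0,0],[8,0,0.6,0,0,0,0],[8,0,0.6,0,0,0,0]],
  ],
)

```text
time: 16.75
tcp_pos: [389.8, 295.0, 164.7]
tcp_rot: [[-0.03, 1.0, 0.0], [1.0, 0.03, 0.0], [0.0, 0.0, -1.0]]
wrist_force: [-0.1, 0.7, -1.4]
opening: 11.5
```

>>> play_rows(
  moves=[
    [[8,0,0.3,0,0,0,0],[8,0,0.6,0,0,0,0],[8,0,0.6,0,0,0,0]],
  ],
)

```text
time: 17.05
tcp_pos: [390.0, 295.0, 164.6]
tcp_rot: [[-0.03, 1.0, -0.001], [1.0, 0.03, -0.0], [-0.0, -0.001, -1.0]]
wrist_force: [-1.2, 0.3, -0.8]
opening: 12.2
```

>>> play_rows(
  moves=[
    [[8,0,0.3,0,0,0,0],[8,0,0.6,0,0,0,0],[8,0,0.6,0,0,0,0]],
  ],
)

```text
time: 17.35
tcp_pos: [390.2, 294.9, 164.5]
tcp_rot: [[-0.03, 1.0, -0.002], [1.0, 0.03, -0.001], [-0.001, -0.002, -1.0]]
wrist_force: [-5.2, 1.6, 0.0]
opening: 12.0
```

Wood contact at TCP x ≈ 389.9, so the aligned x is ≈ 380.9; the vision estimate was 380.6, so they agree. Backing off 10.1 mm to the aligned pose.

>>> play_rows(
  moves=[
    [[8,0,-1,0,0,0,0],[8,0,-3,0,0,0,0],[8,0,-5.5,0,0,0,0],[8,0,-8,0,0,0,0],[8,0,-9.5,0,0,0,0],[8,0,-10.1,0,0,0,0],[8,0,-10.1,0,0,0,0],[8,0,-10.1,0,0,0,0],[8,0,-10.1,0,0,0,0]],
  ],
)

```text
time: 18.25
tcp_pos: [381.0, 294.8, 164.7]
tcp_rot: [[-0.03, 1.0, 0.0], [1.0, 0.03, 0.0], [0.0, 0.0, -1.0]]
wrist_force: [-0.1, -0.0, -0.9]
opening: 11.7
```

```bash
python3 - <<'E'
from h import *
p,R=cmd([0,0,4.5,0,0,0],[0,0,.8,0,0,0],[0,0,.8,0,0,0],[-4.8,0,-6.1,0,0,0],[8,0,0,0,0,0],[-4.2,11.3,0,0,0,0],[0,-10.1,0,0,0,0]); print(p); plan([380.85,294.75,164.7],1.71)
S=snap('scene','scene6')
F=frame(1.71); H=np.array([380.85,295.0,53]); C=np.array([p[0],p[1],p[2]-60.7])+F@[0,.3,0]
b=cv2.resize(S['pixels'][262:317,335:395,::-1],None,fx=10,fy=10,interpolation=cv2.INTER_CUBIC); cv2.imwrite('pics/o6.png',b)
s=S['pixels'].astype(np.float32)
for z in(25,15,5,-5,-15,-25):  # left edge of end face, lean check
    L=np.array([proj(S,C+F@[6+k,45,z]) for k in range(-8,9)],np.float32); print(z,cv2.remap(s,L[None,:,0],L[None,:,1],cv2.INTER_CUBIC)[0].mean(1).astype(int).tolist())
for z in(25,15,5,-5,-15,-25):  # stripe
    L=np.array([proj(S,C+F@[-6,41+k,z]) for k in range(-8,9)],np.float32); v=cv2.remap(s,L[None,:,0],L[None,:,1],cv2.INTER_CUBIC)[0]; w=np.clip(v[:,0]-v[:,2],0,None); print('stripe',z,((w*np.arange(-8,9)).sum()/w.sum()).round(2))
E
```

```text
[380.83805632 294.74214699 164.675     ]
t 18.25 d [-0.  -0.1  0. ] w [ 0.0001 -0.0001  0.    ] F [-0.1 -0.  -0.9] open 11.7 p [381.  294.8 164.7] joints [ 36.3  25.2 116.2  -0.   38.5  34.6]
25 [154, 155, 153, 151, 150, 148, 144, 147, 166, 188, 203, 206, 207, 207, 206, 206, 205]
15 [155, 155, 152, 151, 151, 150, 148, 152, 161, 179, 196, 205, 210, 207, 205, 204, 204]
5 [155, 155, 155, 155, 154, 156, 156, 143, 127, 118, 118, 138, 170, 194, 208, 208, 206]
-5 [154, 154, 154, 153, 153, 156, 153, 140, 121, 100, 88, 95, 113, 135, 160, 183, 201]
-15 [152, 153, 153, 152, 153, 154, 149, 142, 129, 115, 104, 94, 93, 115, 141, 171, 190]
-25 [152, 154, 154, 153, 153, 152, 149, 145, 134, 123, 110, 102, 98, 93, 91, 95, 105]
stripe 25 2.49
stripe 15 2.61
stripe 5 2.14
stripe -5 1.95
stripe -15 1.24
stripe -25 0.99
```

View pics/o6.png

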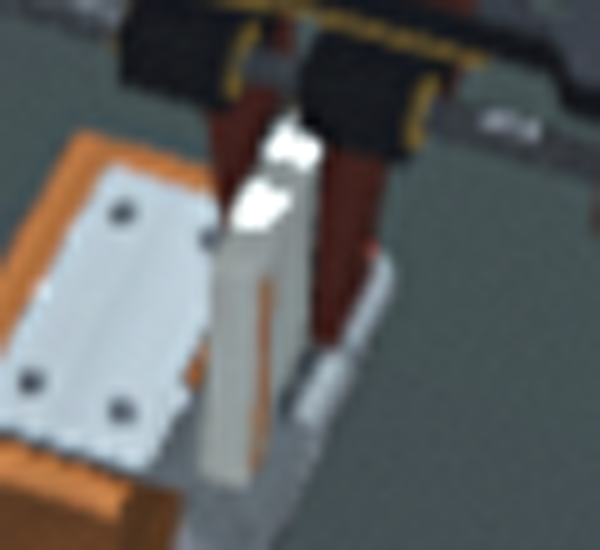

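The last picture shows the flap upright over the gap, end face at (230,370), with the knuckle front bands in line from (380,270) to (310,400). I've now used all 12 views. The stripe profile hints at a slight lean, so I'll compare it with the pictures taken before probing.

```bash
python3 - <<'E'
from h import *
for tag,c,d in(('scene0',(605.07,338.13,80),-3.2),('scene3',(380.53,295.3,170),1.71),('scene4',(380.53,295.3,134),1.71),('scene5',(379.61,296.1,104),1.71),('scene6',(380.84,295.1,104),1.71)):
    S=load(tag); F=frame(d); C=np.array(c); s=S['pixels'].astype(np.float32); o=[];e=[]
    Z=np.arange(28,-29,-4) if tag!='scene0' else np.arange(28,-9,-4)
    for z in Z:
        L=np.array([proj(S,C+F@[-6,41+k,z]) for k in np.arange(-9,9.1,.5)],np.float32); v=cv2.remap(s,L[None,:,0],L[None,:,1],cv2.INTER_CUBIC)[0]
        w=np.clip(v[:,0]-v[:,2],0,None); o.append((w*np.arange(-9,9.1,.5)).sum()/w.sum())
    a=np.polyfit(Z,o,1); print(tag,'stripe y offset',a[1].round(2),'lean deg (dy/dz)',np.degrees(np.arctan(a[0])).round(2),'res',np.std(o-np.polyval(a,Z)).round(2))
    # bottom edge of -x face: slope along y from z-profiles
    o=[]
E
```

```text
scene0 stripe y offset -0.47 lean deg (dy/dz) -0.21 res 0.12
scene3 stripe y offset nan lean deg (dy/dz) nan res nan
scene4 stripe y offset 2.08 lean deg (dy/dz) 1.24 res 0.87
scene5 stripe y offset 1.61 lean deg (dy/dz) 2.3 res 0.97
scene6 stripe y offset 1.87 lean deg (dy/dz) 2.16 res 0.42<stdin>:7: RuntimeWarning: invalid value encountered in scalar divide
```

Lean is at most about 2°, within measurement noise and already present before probing, and the left edge shows none. Final hold check, bystander check, then hand in.

>>> play_rows(
  moves=[
    [[8,0,0,0,0,0,0],[8,0,0,0,0,0,0],[8,0,0,0,0,0,0],[8,0,0,0,0,0,0],[8,0,0,0,0,0,0]],
  ],
)

```text
time: 18.8
tcp_pos: [380.8, 294.7, 164.7]
tcp_rot: [[-0.03, 1.0, 0.0], [1.0, 0.03, -0.0], [-0.0, -0.0, -1.0]]
wrist_force: [0.4, 0.1, -0.8]
opening: 11.7
```

```bash
python3 - <<'E'
from h import *
A,B=load('scene0')['pixels'].astype(int),snap('scene','scene7')['pixels'].astype(int)
for n,(x0,y0,x1,y1) in dict(pin=(252,345,308,370),beaker=(224,318,250,350),marker=(220,232,262,268),screwdriver=(0,420,82,480),redflap=(262,375,290,448),jambfoot=(316,315,352,345)).items(): print(n,np.abs(A-B)[y0:y1,x0:x1].mean().round(2))
s=bot.observe(); print(s['time'],s['tcp_pos'],s['wrist_force'],s['opening'],np.abs(s['qvel']).max())
print(bot.sign_off())
E
```

```text
pin 8.36
beaker 2.32
marker 2.07
screwdriver 1.87
redflap 18.85
jambfoot 3.41
18.85 [380.84734791 294.74978207 164.67941865] [ 0.66523557 -0.69049476 -0.06519767] 12.234562496395155 0.10300936699886618
the job is handed in; nothing more can be done
None
```

The flap is out of the stand and held upright at the hinge by the gripper alone (50 N grip), with its knuckle between the two fixed knuckles. I handed the job in at 18.85 s of the 42 s allowed.

**Alignment:** I found the position from the cameras, then refined it by lightly touching the hinge (15 N or less) and backing off:
- **Height:** the panel touched the fixed knuckles with the tool at z ≈ 159.7, so I held it 5 mm above that.
- **Along the pin:** the knuckle touched at y ≈ 291.5 and 297.85, a 6.35 mm span against 6 expected. I held it in the middle.
- **Towards the block:** the knuckle touched the wood at x ≈ 389.9, which puts alignment at 380.9. The cameras had said 380.6.

**Final reading:** tool at (380.8, 294.7, 164.7), still. The wrist force was under 1 N, so the flap was not pressing on anything.

**Checks that disagreed or stayed unsure:**
- **Camera offset:** the scene camera showed the flap's lower edge about 3 mm off from where it should be. The touch checks did not confirm this, so I went with touch.
- **Possible lean:** one stripe measurement suggested a lean of about 2°, while the panel's edge showed almost none.
- **Other objects:** the beaker, marker and screwdriver areas look unchanged. The pin and nearer red-flap areas differ between the first and last pictures. The gripper never came near either of them, so I put this down to the arm's shadow moving, but I could not look again.

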